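# Fit the tube carrier on the treadle mixer and try a stroke

### The job

Take the round tube carrier from the green tray and fit its square bore onto the square shaft of the treadle mixer, turning it until it drops over the square, so that it sits fully home and level on the collar. Only then let go of it and press the mixer's treadle right down to its stop, hold it there for a moment, and let it come back up, leaving the carrier home on the shaft. Leave everything else where it stands.

Things in the scene. Friction and masses are not known exactly. Their poses are not given: they have to be found in the camera images.
- carrier: white tube carrier, 0.3 to 0.5 kg, standing on its hub in the tray. Disc 132 mm across, 34 to 42 mm above the origin, with six vials in it whose caps rise 6 mm above it. Below: 50 mm square hub. On top: upright grey grip fin, 60 mm long (along x), 14 mm thick (y), 42 to 82 mm above the origin. Origin: centre of the hub's underside, on the axis; z up.
- carrier_foot (a point): mouth of the square bore in the hub's underside; same point and axes as the carrier's origin. The bore is 22 mm wide, 34 mm deep, blind, open downward, its sides parallel to the carrier's x and y.
- mixer: the fixed treadle mixer, grey housing 150 x 150 mm, 86 mm high, a steel plate on top to 90 mm. The square shaft stands upright in the middle of its top; the treadle sticks out of its front (-x of this frame). Origin: centre of its underside.
- mixer_seat (a point): top of the round steel collar (48 mm diameter) at the foot of the shaft, 96 mm above the mixer's origin, on the shaft's axis, axes of the housing. The carrier's underside rests here when fully home.
- shaft_top (a point): end of the shaft, 30 mm above mixer_seat; axes of the HOUSING. Top 8 mm: round pilot, 19.6 mm thick, its end coned to 15 mm. Below, 22 mm of 20 mm square. The square's angle about the axis varies and is NOT reported: see it, or turn the carrier, resting on the square's corners, until it drops. Fits every 90 degrees, within about 4 degrees. The shaft resists turning with about 0.4 N m.
- treadle (a joint): angle of the treadle, rad: 0 level at rest, 0.32 fully down at its stop. Sprung: about 7 N at the pad to start, 12 N at the stop; it comes back up by itself. A full stroke turns the shaft and carrier about 27 degrees to and fro.
- treadle_pad (a point): middle of the top of the treadle's rubber pad (60 x 64 mm), 90 mm out from the hinge, 62 mm above the table at rest, 28 mm lower at the stop. The hinge line runs along the mixer's y, 88 mm in front of the shaft's axis, 55 mm above the table. Plate 125 mm long, 70 mm wide. The point moves with the treadle.
- tray: fixed shallow green tray, 280 x 250 mm, wall 18 mm high, floor 5 mm thick. Origin: centre of its underside.
- wash_bottle: small white closed plastic bottle, 60 mm diameter, 100 mm tall, standing in the green tray; a bystander. Origin: centre of its underside.
- beaker: open glass beaker, 52 mm diameter, 60 mm tall, in the tray; a bystander. Origin: centre of its underside.
- dish: flat clear round dish, 64 mm diameter, 15 mm tall, in the tray; a bystander. Origin: centre of its underside.
- dropper: amber dropper bottle, 32 mm diameter, 75 mm tall, on the table in front, between the mixer and the tray; a bystander. Origin: centre of its underside.
- cup: open glass cup, 60 mm diameter, 55 mm tall, on the table between the mixer and the tray; a bystander. Origin: centre of its underside.

How it is judged:
By the outcome, as a careful person would: the job done as asked, in the order asked, and still so for the second after the job is handed in, with the robot touching nothing.
It also fails if it takes over 72 s, if anything falls off the work surface, if the arm or the gripper's body presses on something with over 40 N, if the wrist force passes 120 N, or if a joint passes its speed limit or range.

### The arm

A 6-joint arm with a two-finger parallel gripper is mounted at the origin on the work surface. World frame = base frame: x ahead of the robot, y to its left, z up, the work surface at z = 0. Lengths are in m, angles in rad, forces in N, time in s.
With the tool pointing down it reaches from about 0.35 to 0.775 m from the base axis. Payload 5.5 kg.
Tool frame: the origin (TCP) lies on the centre line of the jaws, within the pads' length; the fingertips stand 11 mm ahead of it and the grasp point (between the pads) lies 8 mm behind it; z points along the fingers, y is the line along which they close (so a half turn about z gives the same grasp; the last joint's range is limited). The gripper opens to 85 mm and grips with 20 to 120 N. Pads are 22 mm wide; open, the fingers measure 114 mm over their backs; the gripper's body (76 mm by 85 mm) begins 54 mm behind the grasp point. The pads swing forward as they close: fully open they stand 13 mm farther back than shut.
Start: joints at [1.198, 0.313, 0.046, 1.304, 0, 1.431], TCP at [0.133, 0.56, 0.242] pointing down, gripper open.
Joint ranges: [-2.76, 2.76], [-0.86, 1.69], [-1.03, 1.26], [-2.2, 2.34], [-1.47, 1.5], [-3.14, 3.14]. Speed limits (rad/s): [2.57, 2.57, 3.14, 3.14, 3.14, 3.14].

### API

Orientations are given as a unit quaternion [w, x, y, z].
In Python, from workcell import env, viewer, order, models gives the robot as it stands.
- The arm moves only by the tool drive_tool, never from a script. Its argument "series" is a list that holds one entry, the list of rows, each a list of 6 numbers: the shift along the tool's x, y, z each as a share of 120 mm, from -1 to 1, then the turn, a rotation vector about the tool's x, y, z each as a share of 180 degrees, from -1 to 1. A call has 1 to 20 rows; each row shifts and turns the commanded pose from where the row before left it, along the tool's axes as they then stand; what a row does not reach is not made up. A row lasts 1/8 s, in which the tool goes at most 62.5 mm and 10.7 degrees, less where a joint would pass 70% of its speed; a pose out of reach is approached as far as the arm can. A call with a number of a shift or a turn outside -1 to 1 is refused whole. A call with a gripper value outside its range is refused whole. "jaw" is the opening, from -1 (shut) to 1 (fully open), set as the call begins (left out, the last holds). The fingers move at their own pace and stop on an object; "grip_force" is the grip in N (left out, the last holds). Time passes only in rows, so rows that do not move let the fingers close. It gives the time, the measured TCP pose, the force, the opening and the grip force at its end, in the units of the state.
- env.get_state(): the state, without advancing time (a new reading comes with each control period).
- viewer.read_camera(name): name is "scene" or "top" or "wrist"; returns the picture (480x640x3 uint8, red, green, blue); there is no depth.
- viewer.camera_info(name): a dict with "intrinsics" (3x3 intrinsics, pixels), "D" ([k1, k2, p1, p2, k3] as OpenCV has them; the pictures are not rectified), "R" (3x3) and "t" (3): a world point X has camera coordinates R X + t; the wrist camera has in their place "T_tool_cam" (4x4, takes a point from camera to tool coordinates, whose origin is the TCP and whose axes are the flange's). Camera axes: x right, y down, z forward; pixel columns grow to the right and rows downward; lengths in m; the calibration is good to about 2 mm. A picture is of the moment at which its call begins: read the wrist's pose just before it. camera_info takes no time and is no camera call.
- order.hand_in(): hands the job in; it is judged then, once.
Trained networks look in the newest picture that a camera, given by its name, has taken for a name from the list of things; names that differ only in an ending like _2 or _b are one class to them, and where a whole thing is asked for, a point or a joint stands for the part that bears it (a point fixed in the world has none). Each returns a list of dicts, best first, with "score" (0 to 1); they miss things now and then, are a little off and sometimes report something else, mostly with a low value. They report only what shows in the picture. A call takes as long as a camera call.
- models.silhouettes(label, camera): "region" (480x640 bool, what is visible of it) and "location" ([column, row] in pixels, amid what is visible of it).
The state is a dict: "clock": time; "joint_pos": joint angles; "qvel": joint speeds; "tau": joint torques, N m; "tcp_pos": TCP position; "orientation": TCP orientation; "wrist_force": force on the tool from outside, world axes, zero at the start; "ft_torque": the same for the moment, N m; "finger_gap": finger opening in m; "grip_force": force on a finger pad.
Only numpy, scipy, OpenCV 4.12 (cv2) and the standard library are available. Lean on these libraries where they do the work, as an engineer would, in place of code of your own. Each camera call takes 0.05 s, during which the arm holds its last target. There are 200 camera calls.

## Working session

There is one attempt and no reset: what is moved stays moved. The work goes in short steps, Python scripts to look and compute and a tool call to move; the robot and the scene stay as the last step left them, time stands still between calls to the robot, and variables do not carry over. Pictures are saved under pics/ and viewed, at most 10 in all, crops included, and the job is handed in when it is done.

Besides the shell and the picture viewer there is one more tool, called after "Call:" by a JSON object that holds its "fn" and its "kwargs", one argument or row to a line. drive_tool: Moves the arm, as the interface text tells. Its arguments: {"type":"object","properties":{"series":{"type":"array"},"jaw":{"type":"number"},"grip_force":{"type":"number"}},"required":["series"]}

```bash
mkdir -p pics; cat > h.py <<'E'
import numpy as np, cv2, json
from scipy.spatial.transform import Rotation as Ro
from workcell import env, viewer, order, models
def cam(n):
    c=viewer.camera_info(n); K=np.array(c["intrinsics"]);D=np.array(c["D"],float)
    if "R" in c: return K,D,np.array(c["R"]),np.array(c["t"])
    s=env.get_state(); q=s["orientation"]; T=np.eye(4); T[:3,:3]=Ro.from_quat([q[1],q[2],q[3],q[0]]).as_matrix(); T[:3,3]=s["tcp_pos"]
    M=np.linalg.inv(T@np.array(c["T_tool_cam"])); return K,D,M[:3,:3],M[:3,3]
def ray(C,uv,z):
    K,D,R,t=C; uv=np.array(uv,float).reshape(-1,1,2)
    p=cv2.undistortPoints(uv,K,D)[:,0]; d=np.c_[p,np.ones(len(p))]@R; o=-R.T@t
    return o+d*((z-o[2])/d[:,2])[:,None]
def proj(C,X):
    K,D,R,t=C; return cv2.projectPoints(np.array(X,float).reshape(-1,3),cv2.Rodrigues(R)[0],t,K,D)[0][:,0]
def snap(n,f): 
    C=cam(n); im=viewer.read_camera(n); cv2.imwrite('pics/'+f,im[:,:,::-1]); return C,im
E
python3 - <<'E'
from h import *
s=env.get_state(); print({k:np.round(v,3).tolist() for k,v in s.items()})
a=[]
for n in ("top","scene"):
    C,im=snap(n,n+'0.png'); a.append(im); print(n,-C[2].T@C[3], C[2][2])
    for l in ["carrier","mixer","shaft_top","treadle_pad","tray","wash_bottle","beaker","dish","dropper","cup"]:
        r=models.silhouettes(l,n)
        print(n,l,[(round(float(x["score"]),2),np.round(x["location"]).tolist(),int(x["region"].sum())) for x in r[:2]])
E
```

```text
{'clock': 0.0, 'joint_pos': [1.198, 0.314, 0.045, 1.304, 0.0, 1.431], 'qvel': [0.001, 0.001, 0.001, 0.001, -0.001, -0.001], 'tau': [-0.0, -48.063, 29.853, 0.019, -0.0, -0.0], 'tcp_pos': [0.132, 0.559, 0.241], 'orientation': [-0.0, 0.116, 0.993, -0.001], 'wrist_force': [0.913, -0.183, 0.169], 'ft_torque': [-0.008, 0.011, -0.007], 'grip_force': 0.0, 'finger_gap': 0.086}
top [ 0.51304334 -0.00860932  1.08303135] [ 0.05954944  0.02706897 -0.99785827]
top carrier [(0.58, [236.0, 242.0], 2280), (0.55, [421.0, 295.0], 1550)]
top mixer [(0.82, [415.0, 241.0], 6625), (0.61, [419.0, 295.0], 1641)]
top shaft_top [(0.71, [416.0, 242.0], 6589)]
top treadle_pad [(0.89, [422.0, 294.0], 1642)]
top tray [(0.59, [212.0, 255.0], 7293)]
top wash_bottle []
top beaker [(0.67, [207.0, 196.0], 463)]
top dish []
top dropper [(0.46, [340.0, 302.0], 141)]
top cup [(0.4, [238.0, 197.0], 554), (0.32, [240.0, 242.0], 2310)]
scene [1.08029238 0.46044346 0.60323305] [-0.61367362 -0.53224394 -0.583199  ]
scene carrier [(0.57, [400.0, 321.0], 3666)]
scene mixer [(0.86, [235.0, 235.0], 6539), (0.6, [278.0, 202.0], 731)]
scene shaft_top [(0.58, [229.0, 232.0], 6427)]
scene treadle_pad [(0.86, [277.0, 202.0], 733)]
scene tray [(0.92, [431.0, 359.0], 12475)]
scene wash_bottle [(0.76, [334.0, 339.0], 1766)]
scene beaker [(0.63, [411.0, 387.0], 1408)]
scene dish [(0.63, [370.0, 377.0], 1170)]
scene dropper [(0.73, [345.0, 236.0], 374)]
scene cup [(0.69, [279.0, 292.0], 1027)]
```

View pics/top0.png

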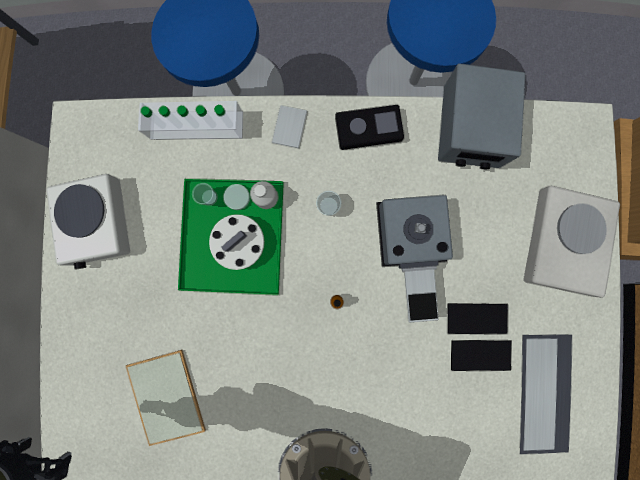

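View pics/scene0.png

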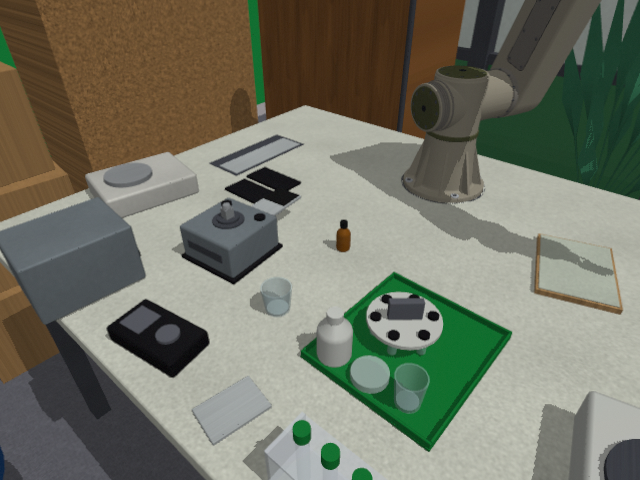

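Top view: the carrier is at (236,242) with its fin slanting up to the right. The mixer is at (416,232) with the shaft at (420,228), and the treadle pad is at (423,306). The wash bottle (263,193), dish (236,196) and beaker (204,193) are behind the carrier. The cup is at (329,203) and the dropper at (337,301).

```bash
cat > m.py <<'E'
from h import *
C=cam("top"); im=cv2.imread('pics/top0.png')
hsv=cv2.cvtColor(im,cv2.COLOR_BGR2HSV)
print("carrier fin z.087",ray(C,(233,241),.087),"disc z.047",ray(C,(236.5,242),.047))
print("shaft z.126",ray(C,(420.5,228),.126),"pad z .062",ray(C,(423,306.5),.062))
print("housing corners", ray(C,[(381,203),(447,196),(453,261),(383,266)],.09).round(3).tolist())
print("treadle edges", ray(C,[(408,293),(435,293),(410,321),(438,319)],.062).round(3).tolist())
print("dropper",ray(C,(337,301),.07),"cup",ray(C,(329,203),.05),"bottle",ray(C,(263,190),.1),"dish",ray(C,(236,196),.02))
a=cv2.resize(im[212:272,206:266],None,fx=6.6,fy=6.6,interpolation=cv2.INTER_CUBIC)
b=cv2.resize(im[208:248,400:440],(396,396),interpolation=cv2.INTER_CUBIC)
cv2.imwrite('pics/crop0.png',np.hstack([a,b]))
E
python3 m.py
```

```text
carrier fin z.087 [[0.56865018 0.21531154 0.087     ]] disc z.047 [[0.56859424 0.21578128 0.047     ]]
shaft z.126 [[ 0.59982681 -0.20497593  0.126     ]] pad z .062 [[ 0.42335918 -0.22438097  0.062     ]]
housing corners [[0.659, -0.122, 0.09], [0.677, -0.274, 0.09], [0.529, -0.287, 0.09], [0.516, -0.127, 0.09]]
treadle edges [[0.454, -0.189, 0.062], [0.455, -0.252, 0.062], [0.39, -0.194, 0.062], [0.395, -0.26, 0.062]]
dropper [[ 0.43442801 -0.02488098  0.07      ]] cup [[ 0.66368706 -0.00367878  0.05      ]] bottle [[0.68494202 0.14650122 0.1       ]] dish [[0.68363788 0.22590181 0.02      ]]
```

View pics/crop0.png

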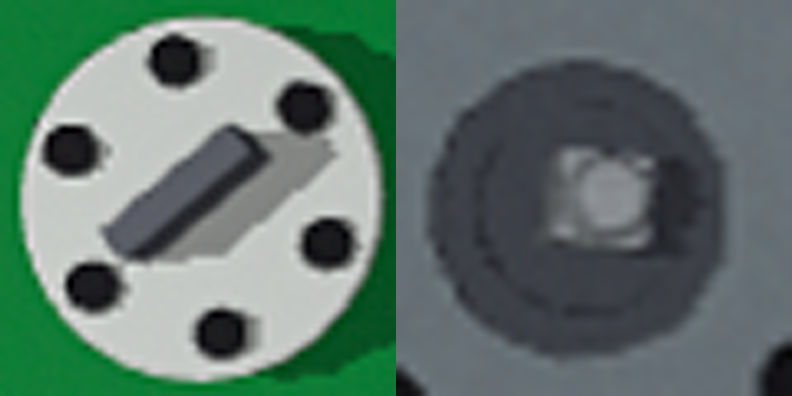

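The crop shows the fin centred on the disc at about −51° yaw. The shaft's square is roughly aligned with the image axes. Next I move above the carrier to look with the wrist camera.

```bash
cat >> h.py <<'E'
def yawdeg():
    q=env.get_state()["orientation"]; R=Ro.from_quat([q[1],q[2],q[3],q[0]]).as_matrix()
    return R,np.degrees(np.arctan2(R[1,1],R[0,1]))
def plan(p,yaw=None,n=8):
    "total world move to p, tool-y yaw (deg); prints rows; rotation spread evenly"
    s=env.get_state(); R,y=yawdeg(); d=np.array(p)-s["tcp_pos"]
    dy=0 if yaw is None else (yaw-y+90)%180-90
    print("at",np.round(s["tcp_pos"],4),"yaw",round(y,2),"tilt",R[:2,2].round(4),"move",d.round(4),"dyaw",round(dy,2),"j6",round(float(s["joint_pos"][5]),2))
    w=-dy/n
    for i in range(n):
        Ri=R@Ro.from_euler('z',w*i,degrees=True).as_matrix()
        print(np.round(np.r_[Ri.T@d/n/.12,0,0,w/180],3).tolist(),end=',')
    print()
E
python3 - <<'E'
from h import *
print(np.round(viewer.camera_info("wrist")["T_tool_cam"],3).tolist())
plan((.569,.215,.26),39,10)
E
```

```text
[[0.0, -0.958, -0.287, 0.073], [1.0, 0.0, -0.001, 0.001], [0.001, -0.287, 0.958, -0.132], [0.0, 0.0, 0.0, 1.0]]
at [0.1327 0.5595 0.2423] yaw 76.66 tilt [0.     0.0001] move [ 0.4363 -0.3445  0.0177] dyaw -37.66 j6 1.43
[-0.42, -0.195, -0.015, 0.0, 0.0, 0.021],[-0.432, -0.167, -0.015, 0.0, 0.0, 0.021],[-0.442, -0.139, -0.015, 0.0, 0.0, 0.021],[-0.45, -0.109, -0.015, 0.0, 0.0, 0.021],[-0.456, -0.08, -0.015, 0.0, 0.0, 0.021],[-0.461, -0.049, -0.015, 0.0, 0.0, 0.021],[-0.463, -0.019, -0.015, 0.0, 0.0, 0.021],[-0.463, 0.011, -0.015, 0.0, 0.0, 0.021],[-0.461, 0.042, -0.015, 0.0, 0.0, 0.021],[-0.458, 0.072, -0.015, 0.0, 0.0, 0.021],
```

Call:
{"fn": "drive_tool", "kwargs": {
  "series": [
    [[-0.42, -0.195, -0.015, 0, 0, 0.021], [-0.432, -0.167, -0.015, 0, 0, 0.021], [-0.442, -0.139, -0.015, 0, 0, 0.021], [-0.45, -0.109, -0.015, 0, 0, 0.021], [-0.456, -0.08, -0.015, 0, 0, 0.021], [-0.461, -0.049, -0.015, 0, 0, 0.021], [-0.463, -0.019, -0.015, 0, 0, 0.021], [-0.463, 0.011, -0.015, 0, 0, 0.021], [-0.461, 0.042, -0.015, 0, 0, 0.021], [-0.458, 0.072, -0.015, 0, 0, 0.021], [0, 0, 0, 0, 0, 0], [0, 0, 0, 0, 0, 0]]
  ],
  "jaw": -0.05,
  "grip_force": 60
}}

```text
clock: 2.6
tcp_pos: [0.5682, 0.2146, 0.2599]
orientation: [-0.001, 0.432, 0.902, -0.0]
wrist_force: [-1.3, 0.9, 0.3]
finger_gap: 0.0407
grip_force: 0.0
```

```bash
python3 - <<'E'
from h import *
s=env.get_state(); print(s["clock"],s["tcp_pos"],s["finger_gap"])
C,im=snap("wrist","w0.png")
for X in [(.569,.215,.087),(.569,.215,.047)]: print(proj(C,X))
r=models.silhouettes("carrier","wrist"); print([(x["score"],x["location"],x["region"].sum()) for x in r[:2]])
E
```

```text
2.6 [0.56823098 0.21457114 0.25994566] 0.04073833986696124
[[327.29085606 221.32790914]]
[[327.32240784 212.30629246]]
[(0.88, [328.3, 206.5], np.int64(12112))]
```

View pics/w0.png

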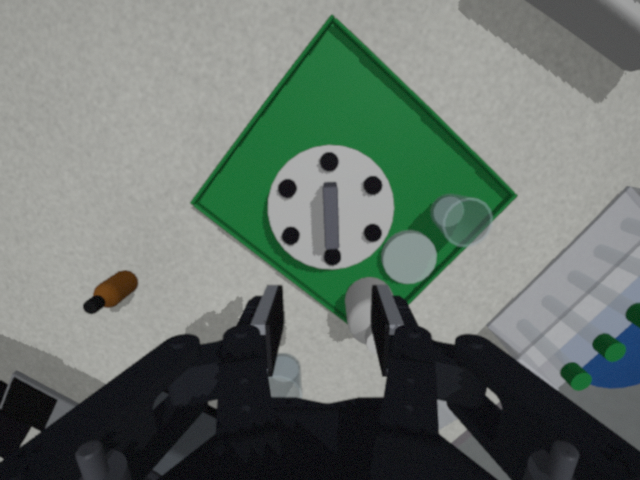

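Wrist view: the disc is centred near (331,207). The fin runs from about (330,183) to (332,252), close to image-vertical. I'll measure it by fitting.

```bash
cat > meas.py <<'E'
from h import *
C=cam("wrist"); im=cv2.imread('pics/w0.png'); hsv=cv2.cvtColor(im,cv2.COLOR_BGR2HSV)
white=((hsv[...,1]<40)&(hsv[...,2]>130)).astype(np.uint8); white[:130]=0;white[285:]=0;white[:,:255]=0;white[:,400:]=0
n,l,st,_=cv2.connectedComponentsWithStats(white); k=l[225,300]; print(st[k])
c=max(cv2.findContours((l==k).astype(np.uint8),0,1)[0],key=cv2.contourArea); h=cv2.convexHull(c)
e=ray(C,h[:,0].astype(float),.047); (cx,cy),rad=cv2.minEnclosingCircle(e[:,:2].astype(np.float32)); print("disc",cx,cy,rad)
A=np.c_[2*e[:,:2],np.ones(len(e))];s=np.linalg.lstsq(A,(e[:,:2]**2).sum(1),rcond=None)[0];print("fit",s[:2],np.sqrt(s[2]+s[:2]@s[:2]))
for r in (185,195,205,215,225,235,245,250): print(r,im[r,318:346].sum(1)//3 if 0 else im[r,316:346].mean(1).astype(int).tolist())
E
python3 meas.py
```

```text
[ 268  145  126  124 8726]
disc 0.5693408250808716 0.2198219895362854 0.06597849726676941
fit [0.5693033  0.21986555] 0.06576053653828763
185 [170, 170, 170, 167, 160, 153, 136, 102, 67, 59, 59, 59, 58, 62, 60, 61, 59, 61, 61, 62, 95, 144, 166, 170, 170, 171, 170, 171, 171, 171]
195 [138, 129, 128, 126, 126, 121, 107, 88, 85, 89, 91, 90, 90, 90, 91, 92, 92, 91, 91, 90, 89, 111, 148, 168, 170, 170, 170, 170, 171, 170]
205 [126, 126, 125, 126, 125, 125, 118, 99, 86, 89, 89, 88, 89, 91, 89, 89, 90, 89, 90, 89, 87, 104, 145, 165, 170, 170, 171, 171, 169, 169]
215 [124, 127, 124, 125, 126, 125, 120, 102, 86, 86, 88, 89, 88, 89, 88, 91, 89, 92, 90, 90, 89, 94, 124, 154, 166, 169, 169, 169, 169, 168]
225 [125, 127, 125, 125, 125, 124, 123, 113, 94, 86, 88, 89, 90, 89, 89, 87, 90, 90, 90, 90, 89, 90, 113, 148, 167, 170, 169, 169, 170, 170]
235 [126, 125, 125, 125, 126, 125, 126, 121, 100, 85, 87, 89, 90, 89, 89, 90, 88, 89, 90, 89, 87, 86, 102, 144, 165, 170, 170, 170, 170, 170]
245 [125, 125, 125, 126, 126, 127, 124, 121, 105, 88, 85, 87, 90, 88, 89, 89, 89, 88, 90, 88, 88, 85, 96, 130, 157, 167, 169, 169, 168, 169]
250 [126, 126, 126, 126, 123, 125, 125, 122, 110, 90, 58, 33, 24, 27, 24, 26, 25, 28, 24, 25, 26, 47, 86, 130, 156, 168, 169, 169, 169, 169]
```

```bash
cat > m2.py <<'E'
from h import *
C=cam("wrist")
p=ray(C,[(329.9,190),(331.5,248.5)],.087); print(p, p.mean(0), np.degrees(np.arctan2(*(p[1]-p[0])[[1,0]])),np.linalg.norm(p[1]-p[0]))
w=ray(C,[(322.8,215),(338.2,215)],.087); print(np.linalg.norm(w[1]-w[0]))
print("tcp proj (should be on plane of jaws)", proj(C,env.get_state()["tcp_pos"]), yawdeg()[1])
E
python3 m2.py; sed -i 's/C=cam("wrist"); im=/C=cam("top"); im=/;s/w0.png/top0.png/' meas.py; sed -e 's/white\[:130.*$/white[:210]=0;white[274:]=0;white[:,:205]=0;white[:,268:]=0/;s/l\[225,300\]/l[230,218]/;/^for r/d' meas.py > m3.py; python3 m3.py
```

```text
[[0.551949   0.24010718 0.087     ]
 [0.58845096 0.19761923 0.087     ]] [0.57019998 0.21886321 0.087     ] -49.33369371418191 0.056014448159923805
0.01429758479541506
tcp proj (should be on plane of jaws) [[324.99014489 313.74263702]] 38.95271623364238
[ 209  215   55   55 1718]
disc 0.5694900751113892 0.2174522876739502 0.06598042696714401
fit [0.5695446  0.21727087] 0.06542484163812512
```

```bash
python3 -c "
from h import *
plan((.570,.2185,.062),40.5,10)"
```

```text
at [0.5676 0.2155 0.2604] yaw 38.95 tilt [-0.0005  0.0002] move [ 0.0024  0.003  -0.1984] dyaw 1.55 j6 1.12
[0.001, 0.003, 0.165, 0.0, 0.0, -0.001],[0.001, 0.003, 0.165, 0.0, 0.0, -0.001],[0.001, 0.003, 0.165, 0.0, 0.0, -0.001],[0.001, 0.003, 0.165, 0.0, 0.0, -0.001],[0.001, 0.003, 0.165, 0.0, 0.0, -0.001],[0.001, 0.003, 0.165, 0.0, 0.0, -0.001],[0.001, 0.003, 0.165, 0.0, 0.0, -0.001],[0.001, 0.003, 0.165, 0.0, 0.0, -0.001],[0.001, 0.003, 0.165, 0.0, 0.0, -0.001],[0.001, 0.003, 0.165, 0.0, 0.0, -0.001],
```

Call:
{"fn": "drive_tool", "kwargs": {
  "series": [
    [[0.015, 0.03, 0, 0, 0, -0.0086], [0, 0, 0.165, 0, 0, 0], [0, 0, 0.3, 0, 0, 0], [0, 0, 0.4, 0, 0, 0], [0, 0, 0.35, 0, 0, 0], [0, 0, 0.25, 0, 0, 0], [0, 0, 0.13, 0, 0, 0], [0, 0, 0.06, 0, 0, 0], [0, 0, 0, 0, 0, 0]]
  ]
}}

```text
clock: 3.82
tcp_pos: [0.5706, 0.2187, 0.0623]
orientation: [0.0, 0.419, 0.908, 0.0]
wrist_force: [0.2, -0.4, -0.7]
finger_gap: 0.0404
grip_force: 0.0
```

Call:
{"fn": "drive_tool", "kwargs": {
  "series": [
    [[0, 0, 0, 0, 0, 0], [0, 0, 0, 0, 0, 0], [0, 0, 0, 0, 0, 0], [0, 0, 0, 0, 0, 0], [0, 0, 0, 0, 0, 0], [0, 0, 0, 0, 0, 0]]
  ],
  "jaw": -1,
  "grip_force": 70
}}

```text
clock: 4.58
tcp_pos: [0.571, 0.2184, 0.0629]
orientation: [0.001, 0.419, 0.908, 0.001]
wrist_force: [-1.2, -0.5, 5.2]
finger_gap: 0.0135
grip_force: 70.3
```

Call:
{"fn": "drive_tool", "kwargs": {
  "series": [
    [[0, 0, -0.08, 0, 0, 0], [0, 0, -0.16, 0, 0, 0], [0, 0, -0.3, 0, 0, 0], [0, 0, -0.4, 0, 0, 0], [0, 0, -0.35, 0, 0, 0], [0, 0, -0.2, 0, 0, 0], [0, 0, -0.1, 0, 0, 0], [0, 0, 0, 0, 0, 0]]
  ]
}}

```text
clock: 5.58
tcp_pos: [0.5703, 0.2183, 0.2525]
orientation: [0.0, 0.419, 0.908, 0.0]
wrist_force: [-0.1, 0.3, -4.0]
finger_gap: 0.013
grip_force: 69.3
```

```bash
python3 -c "
from h import *
s=env.get_state();print(s['wrist_force'],s['finger_gap'],s['grip_force'])
plan((.600,-.315,.25),-2,16)"
```

```text
[-0.07068886  0.29481583 -3.95721212] 0.013016815179682633 69.25289869308472
at [0.5703 0.2183 0.2525] yaw 40.41 tilt [0.0001 0.0001] move [ 0.0297 -0.5333 -0.0025] dyaw -42.41 j6 1.1
[-0.222, -0.168, 0.001, 0.0, 0.0, 0.015],[-0.229, -0.158, 0.001, 0.0, 0.0, 0.015],[-0.236, -0.147, 0.001, 0.0, 0.0, 0.015],[-0.243, -0.136, 0.001, 0.0, 0.0, 0.015],[-0.249, -0.125, 0.001, 0.0, 0.0, 0.015],[-0.254, -0.113, 0.001, 0.0, 0.0, 0.015],[-0.259, -0.101, 0.001, 0.0, 0.0, 0.015],[-0.264, -0.089, 0.001, 0.0, 0.0, 0.015],[-0.267, -0.077, 0.001, 0.0, 0.0, 0.015],[-0.271, -0.064, 0.001, 0.0, 0.0, 0.015],[-0.273, -0.052, 0.001, 0.0, 0.0, 0.015],[-0.275, -0.039, 0.001, 0.0, 0.0, 0.015],[-0.277, -0.026, 0.001, 0.0, 0.0, 0.015],[-0.278, -0.013, 0.001, 0.0, 0.0, 0.015],[-0.278, -0.001, 0.001, 0.0, 0.0, 0.015],[-0.278, 0.012, 0.001, 0.0, 0.0, 0.015],
```

Weight is about 4 N, so the carrier is held. Next is the viewing pose beyond the shaft.

Call:
{"fn": "drive_tool", "kwargs": {
  "series": [
    [[-0.11, -0.08, 0, 0, 0, 0], [-0.222, -0.168, 0.001, 0, 0, 0.015], [-0.229, -0.158, 0.001, 0, 0, 0.015], [-0.236, -0.147, 0.001, 0, 0, 0.015], [-0.243, -0.136, 0.001, 0, 0, 0.015], [-0.249, -0.125, 0.001, 0, 0, 0.015], [-0.254, -0.113, 0.001, 0, 0, 0.015], [-0.259, -0.101, 0.001, 0, 0, 0.015], [-0.264, -0.089, 0.001, 0, 0, 0.015], [-0.267, -0.077, 0.001, 0, 0, 0.015], [-0.271, -0.064, 0.001, 0, 0, 0.015], [-0.273, -0.052, 0.001, 0, 0, 0.015], [-0.275, -0.039, 0.001, 0, 0, 0.015], [-0.277, -0.026, 0.001, 0, 0, 0.015], [-0.278, -0.013, 0.001, 0, 0, 0.015], [-0.278, 0, 0, 0, 0, 0.015], [-0.16, 0.05, 0, 0, 0, 0.015], [0, 0, 0, 0, 0, 0], [0, 0, 0, 0, 0, 0], [0, 0, 0, 0, 0, 0]]
  ]
}}

```text
clock: 8.07
tcp_pos: [0.6022, -0.3164, 0.2505]
orientation: [-0.001, 0.724, 0.69, -0.0]
wrist_force: [0.1, -0.1, -4.1]
finger_gap: 0.0131
grip_force: 69.1
```

```bash
python3 - <<'E'
from h import *
P=[];Y=[]
s=env.get_state(); print(s["clock"],s["tcp_pos"],s["finger_gap"],s["wrist_force"],yawdeg()[1])
C,im=snap("wrist","w1.png"); p=proj(C,(.5998,-.205,.126))[0]; print(p)
x,y=[int(round(v)) for v in p]; x0=max(x-40,0);y0=max(y-40,0); print(x0,y0)
b=cv2.resize(im[y0:y0+80,x0:x0+80],(400,400),interpolation=cv2.INTER_CUBIC)[:,:,::-1]
o=np.zeros((480,400,3),np.uint8);o[:400]=b; cv2.imwrite('pics/w1b.png',np.hstack([cv2.resize(im[:,:,::-1],(400,300)),b[:300]*0+b[:300]]) if 0 else np.hstack([np.vstack([cv2.resize(im[:,:,::-1],(400,300)),np.zeros((100,400,3),np.uint8)]),b]))
E
```

```text
8.075 [ 0.60219792 -0.316363    0.25053408] 0.013055416088471024 [ 0.07586156 -0.08774711 -4.06143127] -2.7216065261325455
[316.21925452  84.76420334]
276 45
```

View pics/w1b.png

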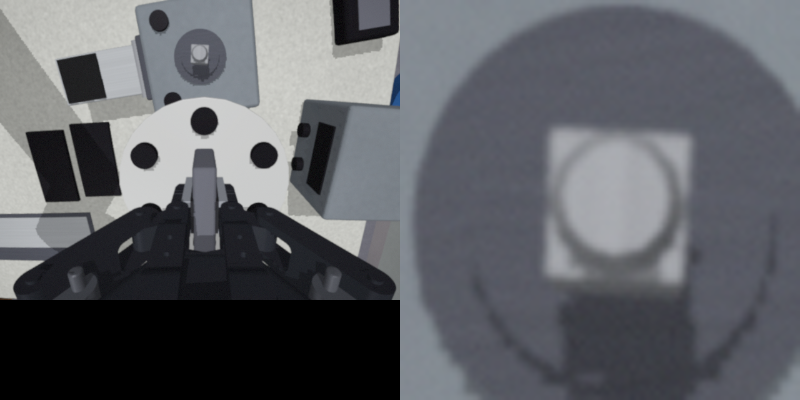

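Wrist view: the shaft square is clearly visible in the crop, with corners at (149,128), (292,133), (287,285) and (146,277). It is only a few degrees off the image axes. The fin is held nearly upright in the picture.

```bash
cat > m4.py <<'E'
from h import *
C=cam("wrist"); o=np.array([276,45])
q=(np.array([(149,128),(292,133),(287,285),(146,277)])+.5)/5-.5+o
p=ray(C,q,.118); print(p.round(4),p.mean(0))
for i in range(4):
    d=p[(i+1)%4]-p[i]; print(np.linalg.norm(d), (np.degrees(np.arctan2(d[1],d[0]))+45)%90-45)
c=(np.array([(216,199)])+.5)/5-.5+o; print("pilot@.122",ray(C,c,.122))
# circular collar edge 
im=cv2.imread('pics/w1.png'); 
# fin in wrist image: top edges
for r in (245,260,290,320,340): print(r, im[r,300:355].mean(1).astype(int).tolist())
K=C[0];print(K)
E
python3 m4.py
```

```text
[[ 0.5926 -0.1936  0.118 ]
 [ 0.6132 -0.1953  0.118 ]
 [ 0.6115 -0.2161  0.118 ]
 [ 0.5908 -0.2139  0.118 ]] [ 0.60202406 -0.20472542  0.118     ]
0.02068163032987278 -4.64858828830323
0.02081796559277381 -4.452074666173289
0.020824879340225342 -5.843163789083491
0.020383802122758907 -4.8378190175433815
pilot@.122 [[ 0.60178111 -0.20428274  0.122     ]]
245 [203, 204, 204, 203, 204, 204, 205, 205, 204, 200, 178, 133, 90, 80, 79, 79, 81, 80, 81, 80, 80, 80, 82, 81, 81, 81, 80, 81, 80, 80, 83, 80, 81, 81, 81, 81, 80, 83, 81, 78, 77, 89, 139, 182, 201, 204, 204, 204, 205, 204, 204, 204, 204, 203, 204]
260 [204, 204, 204, 204, 204, 204, 205, 198, 171, 121, 85, 79, 81, 82, 79, 81, 82, 81, 82, 82, 81, 82, 82, 81, 80, 81, 81, 83, 80, 80, 80, 81, 83, 82, 81, 83, 80, 81, 81, 84, 81, 80, 77, 75, 112, 172, 198, 204, 204, 204, 204, 204, 204, 204, 204]
290 [120, 120, 119, 120, 120, 121, 115, 102, 97, 104, 108, 112, 114, 117, 118, 119, 117, 117, 117, 117, 116, 115, 116, 116, 115, 117, 114, 116, 117, 116, 117, 116, 116, 115, 116, 114, 114, 115, 115, 114, 114, 113, 110, 102, 98, 90, 92, 108, 118, 118, 120, 118, 119, 120, 120]
320 [120, 122, 119, 116, 90, 51, 29, 29, 43, 69, 96, 108, 114, 114, 116, 116, 116, 116, 117, 117, 116, 117, 115, 115, 117, 115, 114, 115, 115, 114, 115, 114, 115, 115, 116, 115, 115, 115, 115, 114, 115, 114, 106, 101, 90, 63, 38, 29, 37, 61, 101, 117, 119, 120, 122]
340 [30, 24, 26, 28, 30, 41, 49, 50, 47, 60, 77, 90, 103, 112, 115, 116, 117, 115, 116, 116, 117, 117, 116, 116, 115, 114, 114, 113, 114, 115, 115, 114, 115, 115, 115, 114, 114, 116, 115, 114, 113, 110, 106, 95, 75, 54, 51, 51, 51, 41, 30, 30, 31, 33, 33]
[[336.41026277   0.         326.86041561]
 [  0.         336.41026277 238.98286336]
 [  0.           0.           1.        ]]
```

```bash
cat > m5.py <<'E'
from h import *
C=cam("wrist"); im=cv2.imread('pics/w1.png').mean(2); s=env.get_state(); T=s["tcp_pos"]
b=(im<110).astype(np.uint8); pts=[]
n,l,st,ce=cv2.connectedComponentsWithStats(b)
for g in ((326,194),(230,248),(422,248)):
    k=l[g[1],g[0]]; print(st[k],ce[k]); pts.append(ce[k])
P=ray(C,pts,T[2]-.0097); Cc=P[1]+P[2]-P[0]
print("T",T,"axis",Cc,"ring",np.linalg.norm(P-Cc,axis=1)); R,y=yawdeg()
print("axis in tool",R.T@(Cc-T)); d=P[0]-Cc; print("fin yaw",np.degrees(np.arctan2(d[1],d[0])),"tool x yaw",y+90, "LR perp",np.degrees(np.arctan2(*(P[2]-P[1])[[1,0]])))
E
python3 m5.py
```

```text
[ 305  172   44   45 1536] [326.30143229 193.71549479]
[ 209  228   44   43 1452] [230.78787879 248.80027548]
[ 401  227   43   43 1443] [421.83160083 248.11226611]
T [ 0.60236797 -0.31636816  0.25080552] axis [ 0.60225613 -0.31341169  0.24110552] ring [0.04884837 0.0489586  0.04921451]
axis in tool [ 0.00294434 -0.00024908  0.00970114]
fin yaw 87.1852698265956 tool x yaw 87.28289328283861 LR perp -2.4686827011430754
```

```bash
python3 -c "
from h import *
plan((.6022,-.2077,.2),-4.9,6)"
```

```text
at [ 0.6024 -0.3164  0.2508] yaw -2.72 tilt [-0.0003  0.0004] move [-0.0002  0.1087 -0.0508] dyaw -2.18 j6 1.02
[0.151, -0.007, 0.071, 0.0, 0.0, 0.002],[0.151, -0.008, 0.071, 0.0, 0.0, 0.002],[0.151, -0.009, 0.071, 0.0, 0.0, 0.002],[0.151, -0.01, 0.071, 0.0, 0.0, 0.002],[0.15, -0.011, 0.071, 0.0, 0.0, 0.002],[0.15, -0.012, 0.071, 0.0, 0.0, 0.002],
```

Call:
{"fn": "drive_tool", "kwargs": {
  "series": [
    [[0.08, -0.004, 0, 0, 0, 0.002], [0.16, -0.008, 0, 0, 0, 0.002], [0.2, -0.01, 0, 0, 0, 0.002], [0.2, -0.012, 0, 0, 0, 0.002], [0.16, -0.01, 0.1, 0, 0, 0.002], [0.105, -0.012, 0.15, 0, 0, 0.002], [0, 0, 0.1, 0, 0, 0], [0, 0, 0.07, 0, 0, 0], [0, 0, 0, 0, 0, 0], [0, 0, 0, 0, 0, 0]]
  ]
}}

```text
clock: 9.38
tcp_pos: [0.6031, -0.2091, 0.2009]
orientation: [0.0, 0.737, 0.676, 0.0]
wrist_force: [0.1, 0.1, -3.8]
finger_gap: 0.0129
grip_force: 69.0
```

```bash
python3 - <<'E'
from h import *
s=env.get_state(); print(s["clock"],s["tcp_pos"],s["wrist_force"],s["ft_torque"],yawdeg()[1])
C,im=snap("scene","s1.png"); p=proj(C,(.602,-.205,.126))[0]; print(p)
x,y=[int(v) for v in p]; cv2.imwrite('pics/s1b.png',cv2.resize(im[y-60:y+50,x-75:x+75,::-1],(750,550),interpolation=cv2.INTER_CUBIC))
E
```

```text
9.375 [ 0.60308966 -0.20910155  0.20085461] [ 0.12542499  0.06966399 -3.79749954] [ 0.02155067  0.00970664 -0.01586338] -4.992195019371808
[225.87623345 203.83980862]
```

View pics/s1b.png

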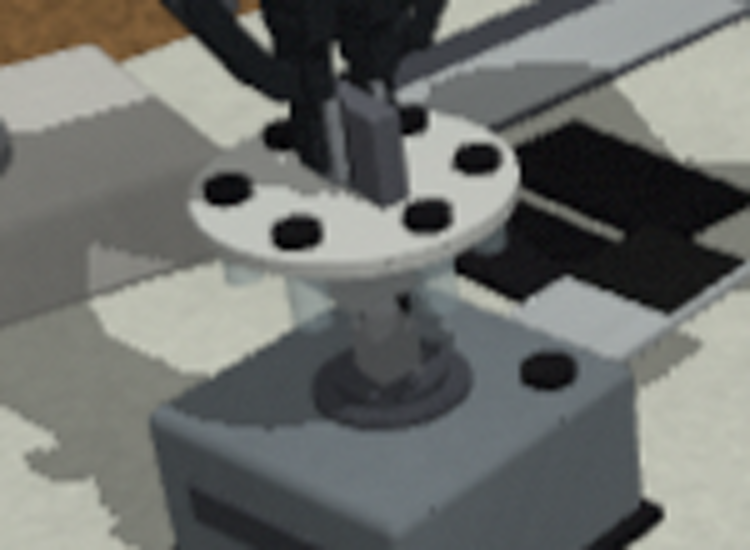

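The scene crop shows the carrier level and centred over the shaft, with its hub just above the shaft end. I'll lower it onto the pilot.

Call:
{"fn": "drive_tool", "kwargs": {
  "series": [
    [[0.008, -0.004, 0.05, 0, 0, 0], [0, 0, 0.05, 0, 0, 0], [0, 0, 0.04, 0, 0, 0], [0, 0, 0.03, 0, 0, 0], [0, 0, 0.03, 0, 0, 0], [0, 0, 0, 0, 0, 0], [0, 0, 0, 0, 0, 0]]
  ]
}}

```text
clock: 10.3
tcp_pos: [0.6026, -0.2075, 0.1765]
orientation: [0.0, 0.737, 0.676, 0.0]
wrist_force: [0.1, -0.3, -3.8]
finger_gap: 0.0134
grip_force: 69.0
```

Call:
{"fn": "drive_tool", "kwargs": {
  "series": [
    [[0, 0, 0.015, 0, 0, 0], [0, 0, 0.015, 0, 0, 0], [0, 0, 0.015, 0, 0, 0], [0, 0, 0.015, 0, 0, 0], [0, 0, 0, 0, 0, 0]]
  ]
}}

```text
clock: 10.92
tcp_pos: [0.6023, -0.2073, 0.1688]
orientation: [-0.0, 0.737, 0.676, -0.0]
wrist_force: [0.5, 1.2, -4.7]
finger_gap: 0.0132
grip_force: 69.1
```

Call:
{"fn": "drive_tool", "kwargs": {
  "series": [
    [[0, 0, 0.02, 0, 0, 0], [0, 0, 0.02, 0, 0, 0], [0, 0, 0.02, 0, 0, 0], [0, 0, 0.02, 0, 0, 0], [0, 0, 0.02, 0, 0, 0], [0, 0, 0.01, 0, 0, 0], [0, 0, 0, 0, 0, 0]]
  ]
}}

```text
clock: 11.8
tcp_pos: [0.6024, -0.2073, 0.1557]
orientation: [-0.0, 0.737, 0.676, 0.0]
wrist_force: [0.9, 1.9, -4.9]
finger_gap: 0.0132
grip_force: 69.1
```

Call:
{"fn": "drive_tool", "kwargs": {
  "series": [
    [[0, 0, 0.008, 0, 0, 0], [0, 0, 0.008, 0, 0, 0], [0, 0, 0.006, 0, 0, 0], [0, 0, 0, 0, 0, 0]]
  ]
}}

```text
clock: 12.3
tcp_pos: [0.6026, -0.2074, 0.1538]
orientation: [0.0, 0.737, 0.676, 0.0]
wrist_force: [-1.7, 2.3, 0.2]
finger_gap: 0.0129
grip_force: 69.6
```

Call:
{"fn": "drive_tool", "kwargs": {
  "series": [
    [[0, 0, 0.008, 0, 0, 0], [0, 0, 0, 0, 0, 0], [0, 0, 0, 0, 0, 0]]
  ]
}}

```text
clock: 12.68
tcp_pos: [0.6026, -0.2074, 0.1537]
orientation: [0.001, 0.737, 0.676, 0.0]
wrist_force: [-2.0, 3.2, 5.5]
finger_gap: 0.0134
grip_force: 70.6
```

Call:
{"fn": "drive_tool", "kwargs": {
  "series": [
    [[0, 0, -0.008, 0, 0, 0], [0, 0, 0, 0, 0, 0], [0, 0, 0, 0, 0, 0], [0, 0, 0, 0, 0, 0], [0, 0, 0, 0, 0, 0]]
  ],
  "jaw": -0.2
}}

```text
clock: 13.3
tcp_pos: [0.6024, -0.2075, 0.1532]
orientation: [-0.0, 0.737, 0.676, -0.0]
wrist_force: [-0.3, -0.4, 0.1]
finger_gap: 0.0342
grip_force: 0.0
```

Call:
{"fn": "drive_tool", "kwargs": {
  "series": [
    [[0, 0, -0.04, 0, 0, 0], [0, 0, -0.15, 0, 0, 0], [0, 0, -0.3, 0, 0, 0], [0, 0, -0.4, 0, 0, 0], [0, 0, -0.1, 0, 0, 0], [0, 0, 0, 0, 0, 0], [0, 0, 0, 0, 0, 0]]
  ]
}}

```text
clock: 14.18
tcp_pos: [0.6018, -0.2072, 0.2704]
orientation: [-0.001, 0.737, 0.676, -0.0]
wrist_force: [-0.1, 0.3, 0.1]
finger_gap: 0.0341
grip_force: 0.0
```

```bash
cat > s2.py <<'E'
from h import *
import sys
f=sys.argv[1]
s=env.get_state(); print(s["clock"],s["tcp_pos"],s["wrist_force"],yawdeg()[1])
C,im=snap("scene","s_%s.png"%f); C2,iw=snap("wrist","w_%s.png"%f)
x,y=225,215; a=cv2.resize(im[y-60:y+50,x-75:x+75],(450,330),interpolation=cv2.INTER_CUBIC); b=cv2.resize(iw,(440,330))
cv2.imwrite('pics/b_%s.png'%f,cv2.resize(np.hstack([a,b])[:,:,::-1],(800,297)))
b=(iw.mean(2)<110).astype(np.uint8); n,l,st,ce=cv2.connectedComponentsWithStats(b)
z=.144; q=[]
for k in range(1,n):
    if 150<st[k,4]<3000:
        p=ray(C2,ce[k],z)[0]
        if abs(np.hypot(p[0]-.602,p[1]+.205)-.049)<.006: q.append(p); print(ce[k].round(),st[k,4],p.round(4))
E
python3 s2.py rel
```

```text
14.175 [ 0.60183751 -0.20716962  0.27039185] [-0.1150105   0.31359375  0.11246627] -4.950778163142318
[328. 170.] 484 [ 0.6067 -0.156   0.144 ]
[273. 202.] 482 [ 0.5618 -0.1769  0.144 ]
[383. 202.] 478 [ 0.6473 -0.1843  0.144 ]
[276. 262.] 426 [ 0.5575 -0.2262  0.144 ]
[380. 262.] 429 [ 0.6429 -0.2336  0.144 ]
```

View pics/b_rel.png

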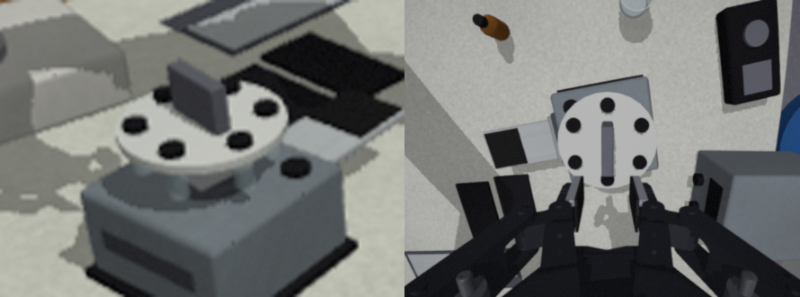

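The carrier is home and level on the collar, and the gripper is clear above it. The treadle is at rest. Next I close the jaws and go over the pad.

```bash
python3 -c "
from h import *
C=cam('wrist'); im=cv2.imread('pics/w_rel.png').mean(2); b=(im<60).astype(np.uint8); n,l,st,ce=cv2.connectedComponentsWithStats(b); k=l[238,167]; print(st[k],ce[k],ray(C,ce[k],.062))
plan((.424,-.2247,.1),None,8)"
```

```text
[ 130  208   69   64 3007] [164.19321583 239.23445294] [[ 0.4249207  -0.22011588  0.062     ]]
at [ 0.6018 -0.2071  0.2703] yaw -4.95 tilt [-0.0028  0.0015] move [-0.1778 -0.0176 -0.1703] dyaw 0 j6 1.2
[-0.034, -0.182, 0.178, 0.0, 0.0, 0.0],[-0.034, -0.182, 0.178, 0.0, 0.0, 0.0],[-0.034, -0.182, 0.178, 0.0, 0.0, 0.0],[-0.034, -0.182, 0.178, 0.0, 0.0, 0.0],[-0.034, -0.182, 0.178, 0.0, 0.0, 0.0],[-0.034, -0.182, 0.178, 0.0, 0.0, 0.0],[-0.034, -0.182, 0.178, 0.0, 0.0, 0.0],[-0.034, -0.182, 0.178, 0.0, 0.0, 0.0],
```

Call:
{"fn": "drive_tool", "kwargs": {
  "series": [
    [[-0.03, -0.1, 0, 0, 0, 0], [-0.05, -0.3, 0, 0, 0, 0], [-0.06, -0.4, 0, 0, 0, 0], [-0.06, -0.4, 0.1, 0, 0, 0], [-0.06, -0.256, 0.3, 0, 0, 0], [0, 0, 0.4, 0, 0, 0], [0, 0, 0.35, 0, 0, 0], [0, 0, 0.2, 0, 0, 0], [0, 0, 0.07, 0, 0, 0], [0, 0, 0, 0, 0, 0], [0, 0, 0, 0, 0, 0]]
  ],
  "jaw": -1
}}

```text
clock: 15.65
tcp_pos: [0.4263, -0.224, 0.1029]
orientation: [0.001, 0.737, 0.676, 0.0]
wrist_force: [0.5, -0.2, 0.5]
finger_gap: 0.0
grip_force: 0.0
```

Call:
{"fn": "drive_tool", "kwargs": {
  "series": [
    [[0, -0.02, 0.06, 0, 0, 0], [0, 0, 0.08, 0, 0, 0], [0, 0, 0.06, 0, 0, 0], [0, 0, 0.04, 0, 0, 0], [0, 0, 0.03, 0, 0, 0], [0, 0, 0.03, 0, 0, 0], [0, 0, 0.03, 0, 0, 0], [0, 0, 0.03, 0, 0, 0], [0, 0, 0.03, 0, 0, 0], [0, 0, 0, 0, 0, 0]]
  ]
}}

```text
clock: 16.9
tcp_pos: [0.4234, -0.223, 0.0554]
orientation: [-0.0, 0.737, 0.676, 0.0]
wrist_force: [-2.6, 3.0, 8.4]
finger_gap: -0.0001
grip_force: 4.4
```

Call:
{"fn": "drive_tool", "kwargs": {
  "series": [
    [[0, 0, 0.025, 0, 0, 0], [0, 0, 0.025, 0, 0, 0], [0, 0, 0.02, 0, 0, 0], [0, 0, 0.015, 0, 0, 0], [0, 0, 0, 0, 0, 0]]
  ]
}}

```text
clock: 17.52
tcp_pos: [0.4248, -0.223, 0.0459]
orientation: [0.001, 0.737, 0.676, 0.001]
wrist_force: [1.3, 4.4, 11.5]
finger_gap: 0.0002
grip_force: 5.0
```

Call:
{"fn": "drive_tool", "kwargs": {
  "series": [
    [[0, 0, 0.01, 0, 0, 0], [0, 0, 0.01, 0, 0, 0], [0, 0, 0.01, 0, 0, 0], [0, 0, 0, 0, 0, 0]]
  ]
}}

```text
clock: 18.02
tcp_pos: [0.4253, -0.2231, 0.0446]
orientation: [0.002, 0.737, 0.676, 0.002]
wrist_force: [-3.9, 8.0, 31.7]
finger_gap: 0.0001
grip_force: 15.3
```

Call:
{"fn": "drive_tool", "kwargs": {
  "series": [
    [[0, 0, -0.004, 0, 0, 0], [0, 0, 0, 0, 0, 0], [0, 0, 0, 0, 0, 0], [0, 0, 0, 0, 0, 0], [0, 0, 0, 0, 0, 0], [0, 0, 0, 0, 0, 0], [0, 0, 0, 0, 0, 0], [0, 0, 0, 0, 0, 0]]
  ]
}}

```text
clock: 19.02
tcp_pos: [0.4253, -0.2231, 0.0448]
orientation: [0.002, 0.737, 0.676, 0.002]
wrist_force: [-3.0, 6.8, 26.9]
finger_gap: 0.0001
grip_force: 13.5
```

Call:
{"fn": "drive_tool", "kwargs": {
  "series": [
    [[0, 0, -0.03, 0, 0, 0], [0, 0, -0.04, 0, 0, 0], [0, 0, -0.04, 0, 0, 0], [0, 0, -0.04, 0, 0, 0], [0, 0, -0.04, 0, 0, 0], [0, 0, -0.04, 0, 0, 0], [0, 0, -0.04, 0, 0, 0], [0, 0, -0.05, 0, 0, 0], [0, 0, -0.1, 0, 0, 0], [0, 0, -0.3, 0, 0, 0], [0, 0, -0.4, 0, 0, 0], [0, 0, -0.4, 0, 0, 0], [0, 0, -0.3, 0, 0, 0], [0, 0, -0.1, 0, 0, 0], [0, 0, 0, 0, 0, 0], [0, 0, 0, 0, 0, 0]]
  ]
}}

```text
clock: 21.02
tcp_pos: [0.4227, -0.2228, 0.2705]
orientation: [-0.001, 0.737, 0.676, -0.0]
wrist_force: [-0.7, -0.3, 0.0]
finger_gap: 0.0
grip_force: 0.0
```

```bash
python3 s2.py end
```

```text
21.025 [ 0.42267313 -0.22278586  0.27046809] [-0.69187096 -0.25950098  0.01001991] -4.9526430279736715
[562. 130.] 599 [ 0.6048 -0.1559  0.144 ]
[502. 163.] 555 [ 0.56   -0.1768  0.144 ]
[493. 226.] 487 [ 0.5555 -0.226   0.144 ]
[539. 255.] 475 [ 0.5961 -0.2542  0.144 ]
```

View pics/b_end.png

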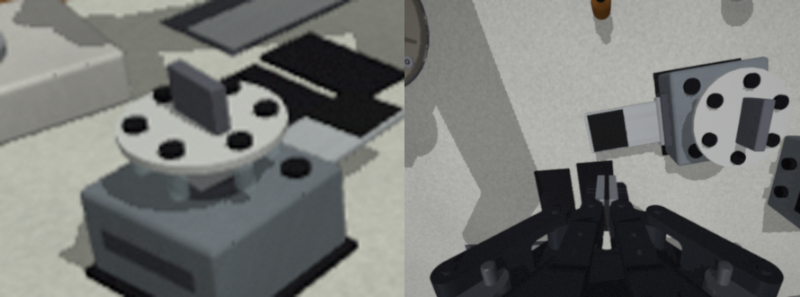

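The carrier is still home and level, its caps are back where they were, the treadle is up, and the robot is touching nothing.

```bash
python3 -c "
from h import *
print(order.hand_in())"
```

```text
the job is handed in; nothing more can be done
None
```

The job is handed in: the carrier sits home and level on the shaft, and the treadle was pressed to its stop, held about a second and came back up; it took about 21 s of the 72 s.

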